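Push a batch of sample pots home into the loading bay

TASK

Pick up the blue-handled straightedge pusher from its black mat and with its blade push the five white-capped pots together, as one upright group, into the blue loading bay and press them against the yellow sprung backstop with about 15 newtons for a second, never above 20, because the pots are glass. Then draw the pusher out, stand it back upright on its mat and let go, with all five pots left standing wholly inside the bay. Do not touch the pots or the bay with the gripper, and leave the red-capped pot, the beaker and the two bottles where they are.

Things in the scene. Friction and masses are not known exactly. Their poses are not given: they have to be found in the camera images.
- pusher: Straightedge pusher, 0.3 kg. Aluminium foot 40 (x) x 130 (y) x 6 mm; along its front a blade 130 long (y), 6 thick, 28 mm high, front face 20 mm ahead (+x) of the origin. Blue handle plate 14 thick (x), 50 wide (y), rises above the origin to 90 mm: grip across its thickness, about 75 mm up. Origin: centre of the underside, z up. It starts standing on the mat, front roughly towards the bay.
- mat: Fixed black rubber mat, 90 (x) x 180 (y) x 4 mm, the pusher's place; origin at the centre of its underside on the bench, z up. The pusher stands on it with its long side along the mat's long side.
- bay: Fixed blue frame, open in front, no floor (pots slide on the bench): two side walls 34 mm high, 150 mm apart inside (y = -75 to 75 mm), lips flaring gently outward and reaching 36 mm out of the mouth, rear wall inner face at x = 130 mm. Origin: on the bench, middle of the mouth; +x points straight into the bay, z up.
- backstop: Yellow plate across the back of the bay, 146 mm wide, 6 mm thick, 1.5 to 31.5 mm high, sliding on springs along the bay's +x. Origin: on the bench, middle of its front face, at bay x = 105 mm when free. Spring: 3 N to start moving, then 12 N per mm, travel 10 mm; it springs back when released.
- pot0: One of five amber glass pots, body 38 mm diameter (two are 30, two 34, one 38), 34 mm high, with a white cap 3 mm narrower, 44 mm high in all, 40 to 60 g (varies); origin: centre of its underside. They stand loosely in mixed order before the bay's mouth on a printed card (no thickness). They do not fit side by side in the bay: they pack staggered, so the blade's place when the group is tight varies by some mm.
- pot1: One of five amber glass pots, body 34 mm diameter (two are 30, two 34, one 38), 34 mm high, with a white cap 3 mm narrower, 44 mm high in all, 40 to 60 g (varies); origin: centre of its underside.
- pot2: One of five amber glass pots, body 34 mm diameter (two are 30, two 34, one 38), 34 mm high, with a white cap 3 mm narrower, 44 mm high in all, 40 to 60 g (varies); origin: centre of its underside.
- pot3: One of five amber glass pots, body 30 mm diameter (two are 30, two 34, one 38), 34 mm high, with a white cap 3 mm narrower, 44 mm high in all, 40 to 60 g (varies); origin: centre of its underside.
- pot4: One of five amber glass pots, body 30 mm diameter (two are 30, two 34, one 38), 34 mm high, with a white cap 3 mm narrower, 44 mm high in all, 40 to 60 g (varies); origin: centre of its underside.
- redpot: A 34 mm pot like the others but with a red cap, standing beside the group; must stay where it is. Origin at the centre of its underside.
- beaker: Glass beaker, 64 mm diameter, 85 mm high, standing beside the group; must stay where it is. Origin at the centre of its underside.
- bottle: White plastic bottle with blue cap, 72 mm diameter, 160 mm high, bystander on the left; origin at the centre of its underside.
- bottle2: Amber bottle with red cap, 60 mm diameter, 120 mm high, bystander on the left; origin at the centre of its underside.
Mind the look-alikes: they are no part of the job. What is meant by the mat is not green or turquoise, and is the larger of those in its own colour.

How it is judged:
By the outcome, as a careful person would: the job done as asked, in the order asked, and still so for the second after the job is handed in, with the robot touching nothing.
It also fails if it takes over 72 s, if anything falls off the work surface, if the arm or the gripper's body presses on something with over 40 N, if the wrist force passes 120 N, or if a joint passes its speed limit or range.

ROBOT

A 7-joint arm with a two-finger parallel gripper is mounted at the origin on the work surface. World frame = base frame: x ahead of the robot, y to its left, z up, the work surface at z = 0. Lengths are in m, angles in rad, forces in N, time in s.
With the tool pointing down it reaches from about 0.4 to 0.85 m from the base axis. Payload 4.5 kg.
Tool frame: the origin (TCP) lies midway between the tips of the shut fingers; the grasp point (between the pads) lies 19 mm behind it; z points along the fingers, y is the direction in which the jaws open and shut (so a half turn about z gives the same grasp; the last joint's range is limited). The gripper opens to 88 mm and grips with 3 to 60 N. Pads are 18 mm wide; open, the fingers measure 123 mm over their backs; the gripper's body (75 mm by 187 mm) begins 45 mm behind the grasp point.
Start: joints at [1.345, 0.689, -0.195, 1.565, 0.157, 0.902, -0.215], TCP at [0.161, -0.604, 0.239] pointing down, gripper open.
Joint ranges: [-3.01, 3.01], [-0.46, 2.08], [-1.47, 1.51], [0.13, 2.56], [-1, 4.14], [0.04, 2.09], [-2.66, 2.66]. Speed limits (rad/s): [2.57, 2.57, 3.14, 3.14, 3.14, 3.14, 3.14].

INTERFACE

Orientations are given as a unit quaternion [x, y, z, w].
In Python, from plant import r gives the robot as it stands. The module is installed in compiled form; this text tells all that it offers.
- The arm moves only by the shell command python3 -m jog 'ROWS' [FORCE]. ROWS is JSON, a list of rows, each an object with "translation": the shift along the tool's x, y, z in units of 40 mm (1.0 is 40 mm), a list of three; "twist": the turn about the tool's z in units of 6 degrees (1.0 is 6 degrees); "claw": the opening in per cent of the stroke, from 0 (shut) to 100 (fully open). A call has 1 to 20 rows; each row shifts and turns the commanded pose from where the row before left it, along the tool's axes as they then stand; what a row does not reach is not made up. A row lasts 1/12 s, in which the tool goes at most 41.7 mm and 7.16 degrees, less where a joint would pass 70% of its speed; a pose out of reach is approached as far as the arm can. A call is refused whole if a number of a shift passes 1 or a number of a turn 1, either way. A call with a gripper value outside its range is refused whole. The fingers move at their own pace and stop on an object; FORCE is the grip in N (left out, the last holds). Time passes only in rows, so rows that do not move let the fingers close. It gives the time, the measured TCP pose, the force and the opening at its end, in the units of the state.
- r.get_state(): the state, without advancing time (a new reading comes with each control period).
- r.snapshot(name): name is "scene" or "top" or "wrist"; returns a dict with "img" (400x640x3 uint8, red, green, blue), "fx", "fy", "cx", "cy" (pixels), "dist_coeffs" ([k1, k2, p1, p2, k3] as OpenCV has them; the pictures are not rectified), "origin" and "rotation" of the camera in the world; the wrist camera has in their place "T_tool_cam" (4x4, takes a point from camera to tool coordinates, whose origin is the TCP and whose axes are the flange's). Camera axes: x right, y up, looking along -z (the intrinsics and any distortion apply to the point x, -y, -z); pixel columns grow to the right and rows downward; lengths in m; the calibration is good to about 2 mm. A picture is of the moment at which its call begins: read the wrist's pose just before it. There is no depth.
- r.finish_job(): hands the job in, once; it reports no verdict.
Trained networks look in the newest picture that a camera, given by its name, has taken for a name from the list of things; names that differ only in an ending like _2 or _b are one class to them, and where a whole thing is asked for, a point or a joint stands for the part that bears it (a point fixed in the world has none). Each returns a list of dicts, best first, with "confidence" (0 to 1); they miss things now and then, are a little off and sometimes report something else, mostly with a low value. They report only what shows in the picture. A call takes as long as a camera call. They do not tell look-alikes from the thing itself.
- r.spot_in(label, camera): "rect" ([left, top, right, bottom] in pixels, round what is visible of it).
- r.spot_point(label, camera): "location" ([row, column] in pixels: a listed point, or the origin of a listed thing).
The state is a dict: "clock": time; "q": joint angles; "qd": joint speeds; "joint_torque": joint torques, N m; "tool_pos": TCP position; "eef_rot": TCP orientation; "contact_force": force on the tool from outside, world axes, zero at the start; "moment": the same for the moment, N m; "opening": opening from 0.0 (shut) to 1.0 (fully open).
Only numpy, scipy, OpenCV 4.12 (cv2) and the standard library are available. Lean on these libraries where they do the work, as an engineer would, in place of code of your own. Each camera call takes 0.05 s, during which the arm holds its last target. There are 200 camera calls.

## Working session

There is one attempt and no reset: what is moved stays moved. The work goes in short steps, Python scripts to look and compute and a shell command to move; the robot and the scene stay as the last step left them, time stands still between calls to the robot, and variables do not carry over. Pictures are saved under pics/ and viewed, about 8 in all and at most 12, crops included, and the job is handed in when it is done.

```bash
mkdir -p pics; cat > h.py <<'E'
import numpy as np, cv2
from plant import r
from scipy.spatial.transform import Rotation as R
def snap(n):
    st=r.get_state(); s=r.snapshot(n)
    if n=='wrist':
        T=np.eye(4);T[:3,:3]=R.from_quat(st['eef_rot']).as_matrix();T[:3,3]=st['tool_pos']
        C=T@np.array(s['T_tool_cam']);s['origin']=C[:3,3];s['rotation']=C[:3,:3]
    return s
def world(s,row,col,z):
    K=np.array([[s['fx'],0,s['cx']],[0,s['fy'],s['cy']],[0,0,1]])
    p=cv2.undistortPoints(np.array([[[col,row]]],float),K,np.array(s['dist_coeffs'],float))[0,0]
    d=np.array(s['rotation'])@np.array([p[0],-p[1],-1]);o=np.array(s['origin'])
    return o+d*(z-o[2])/d[2]
def pix(s,P):
    K=np.array([[s['fx'],0,s['cx']],[0,s['fy'],s['cy']],[0,0,1]])
    c=(np.array(s['rotation']).T@(np.atleast_2d(P)-np.array(s['origin'])).T).T*[1,-1,-1]
    return cv2.projectPoints(c.reshape(-1,1,3),np.zeros(3),np.zeros(3),K,np.array(s['dist_coeffs'],float))[0][:,0]
def save(s,n,crop=None,f=1):
    im=s['img'][:,:,::-1]
    if crop: a,b,c,d=crop; im=im[a:b,c:d]
    cv2.imwrite('pics/'+n,cv2.resize(im,None,fx=f,fy=f,interpolation=cv2.INTER_CUBIC))
E
python3 - <<'E'
from h import *
st=r.get_state();print(st)
Z=dict(pusher=0.004,mat=0.,bay=0,backstop=0,pot0=0,pot1=0,pot2=0,pot3=0,pot4=0,redpot=0,beaker=0,bottle=0,bottle2=0)
ims=[]
for c in ('top','scene'):
    s=snap(c);ims.append(s['img']);print(c,s['origin'])
    for l in Z:
        print(l,[(np.round(d['location']).tolist(),np.round(world(s,*d['location'],Z[l])[:2],3).tolist(),round(d['confidence'],2)) for d in r.spot_point(l,c)][:7])
    save(s,c+'0.png',f=1.25)
E
```

```text
{'clock': 0.0, 'q': array([ 1.34478075,  0.68999524, -0.1945489 ,  1.56634549,  0.15732057,
        0.90248182, -0.21509323]), 'qd': array([ 1.37388261e-03, -9.75955553e-04,  1.59152503e-03, -2.47109243e-05,
       -8.40029944e-04,  3.45064448e-04, -1.40676713e-03]), 'joint_torque': array([-1.66722111e-04, -5.27561796e+01, -1.26658559e+00, -1.53430563e+01,
       -5.25133812e-02,  6.56590186e-03,  1.61638577e-04]), 'tool_pos': array([ 0.16036839, -0.60342285,  0.2379035 ]), 'eef_rot': array([ 9.91564935e-01,  1.29607637e-01, -1.79823658e-04, -8.98991999e-04]), 'contact_force': array([ 0.10767935,  0.49025215, -0.1250638 ]), 'moment': array([ 0.01339277, -0.00548553,  0.02486372]), 'opening': 0.9972791513143191}
top [ 0.30505948 -0.14128667  1.48936904]Traceback (most recent call last):
  File "<stdin>", line 8, in <module>
  File "h.py", line 13, in world
    d=np.array(s['rotation'])@np.array([p[0],-p[1],-1]);o=np.array(s['origin'])
      ~~~~~~~~~~~~~~~~~~~~~~~^~~~~~~~~~~~~~~~~~~~~~~~~~
ValueError: matmul: Input operand 1 has a mismatch in its core dimension 0, with gufunc signature (n?,k),(k,m?)->(n?,m?) (size 3 is different from 4)
```

```bash
sed -i "s/^    return s$/    else: s['rotation']=R.from_quat(s['rotation']).as_matrix()\n    return s/" h.py
cat > m.py <<'E'
from h import *
Z=dict(pusher=0.004,mat=0.,bay=0,backstop=0,pot0=0,pot1=0,pot2=0,pot3=0,pot4=0,redpot=0,beaker=0,bottle=0,bottle2=0)
for c in ('top','scene'):
    s=snap(c);print(c,s['origin'])
    for l in Z:
        print(l,[(np.round(d['location']).tolist(),np.round(world(s,*d['location'],Z[l])[:2],3).tolist(),round(d['confidence'],2)) for d in r.spot_point(l,c)][:7])
    save(s,c+'0.png',f=1.25)
E
python3 m.py
```

```text
top [ 0.30505948 -0.14128667  1.48936904]
pusher [([198.0, 371.0], [0.564, -0.322], 0.73), ([192.0, 296.0], [0.59, -0.036], 0.33)]
mat [([202.0, 462.0], [0.549, -0.667], 0.87), ([268.0, 388.0], [0.303, -0.381], 0.82), ([204.0, 370.0], [0.545, -0.317], 0.7), ([256.0, 343.0], [0.347, -0.213], 0.62)]
bay [([200.0, 372.0], [0.559, -0.328], 0.45), ([245.0, 198.0], [0.392, 0.326], 0.37)]
backstop [([192.0, 299.0], [0.592, -0.048], 0.63), ([203.0, 232.0], [0.549, 0.206], 0.45)]
pot0 [([210.0, 287.0], [0.523, -0.003], 0.58), ([206.0, 300.0], [0.539, -0.053], 0.49), ([202.0, 284.0], [0.553, 0.007], 0.41), ([191.0, 283.0], [0.595, 0.014], 0.39)]
pot1 [([210.0, 287.0], [0.523, -0.003], 0.58), ([206.0, 300.0], [0.539, -0.053], 0.49), ([202.0, 284.0], [0.553, 0.007], 0.41), ([191.0, 283.0], [0.595, 0.014], 0.39)]
pot2 [([210.0, 287.0], [0.523, -0.003], 0.58), ([206.0, 300.0], [0.539, -0.053], 0.49), ([202.0, 284.0], [0.553, 0.007], 0.41), ([191.0, 283.0], [0.595, 0.014], 0.39)]
pot3 [([210.0, 287.0], [0.523, -0.003], 0.58), ([206.0, 300.0], [0.539, -0.053], 0.49), ([202.0, 284.0], [0.553, 0.007],
[... 1773 characters left out ...]
 -0.006], 0.59), ([228.0, 331.0], [0.597, -0.038], 0.58), ([214.0, 336.0], [0.542, -0.055], 0.46)]
pot4 [([234.0, 347.0], [0.591, 0.011], 0.71), ([286.0, 484.0], [0.547, 0.386], 0.67), ([223.0, 352.0], [0.546, 0.002], 0.66), ([216.0, 355.0], [0.516, -0.006], 0.59), ([228.0, 331.0], [0.597, -0.038], 0.58), ([214.0, 336.0], [0.542, -0.055], 0.46)]
redpot [([193.0, 347.0], [0.445, -0.076], 0.57)]
beaker [([253.0, 304.0], [0.712, -0.053], 0.91)]
bottle [([285.0, 482.0], [0.549, 0.38], 0.95), ([236.0, 477.0], [0.391, 0.321], 0.69), ([252.0, 306.0], [0.707, -0.05], 0.26)]
bottle2 [([285.0, 482.0], [0.549, 0.38], 0.95), ([236.0, 477.0], [0.391, 0.321], 0.69), ([252.0, 306.0], [0.707, -0.05], 0.26)]
```

View pics/top0.png

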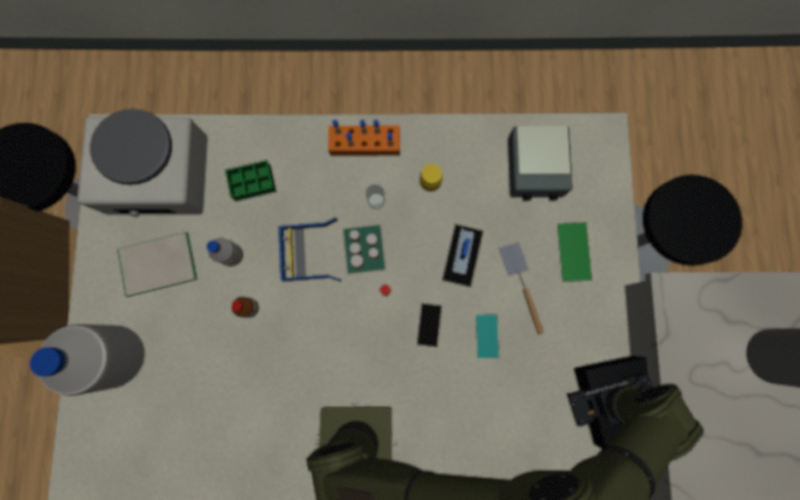

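View pics/scene0.png

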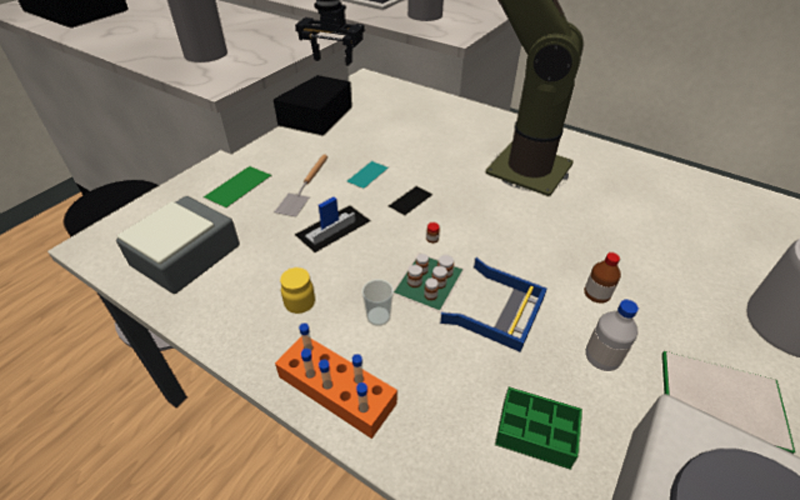

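Top image (1.25x): the pusher stands on the big black mat at (463,255). Look-alikes for the mat are the small black one (429,325), turquoise (487,336) and green (575,252). The white-capped pots are on the card at (363,249), the red pot is at (385,290), and the bay's mouth is near (338,250), opening to the right. I choose the mat carrying the pusher. Next I'll look from above the pots and bay.

```bash
python3 -m jog '[{"translation":[0.63,-0.61,-0.19],"twist":0,"claw":100},{"translation":[0.63,-0.61,-0.19],"twist":0,"claw":100},{"translation":[0.63,-0.61,-0.19],"twist":0,"claw":100},{"translation":[0.63,-0.61,-0.19],"twist":0,"claw":100},{"translation":[0.63,-0.61,-0.19],"twist":0,"claw":100},{"translation":[0.63,-0.61,-0.19],"twist":0,"claw":100},{"translation":[0.63,-0.61,-0.19],"twist":0,"claw":100},{"translation":[0.63,-0.61,-0.19],"twist":0,"claw":100},{"translation":[0.63,-0.61,-0.19],"twist":0,"claw":100},{"translation":[0.63,-0.61,-0.19],"twist":0,"claw":100},{"translation":[0.63,-0.61,-0.19],"twist":0,"claw":100},{"translation":[0.63,-0.61,-0.19],"twist":0,"claw":100},{"translation":[0.63,-0.61,-0.19],"twist":0,"claw":100},{"translation":[0.63,-0.61,-0.19],"twist":0,"claw":100},{"translation":[0.63,-0.61,-0.19],"twist":0,"claw":100},{"translation":[0.63,-0.61,-0.19],"twist":0,"claw":100},{"translation":[0.63,-0.61,-0.19],"twist":0,"claw":100},{"translation":[0.63,-0.61,-0.19],"twist":0,"claw":100},{"translation":[0.63,-0.61,-0.19],"twist":0,"claw":100},{"translation":[0,0,0],"twist":0,"claw":100}]' 
python3 - <<'E'
from h import *
s=snap('wrist');save(s,'w1.png',f=1.25);print(s['origin'],s['rotation'],s['fx'])
for l in ('bay','backstop','pot0','redpot','beaker','pusher'):
    print(l,[(np.round(d['location']).tolist(),np.round(world(s,*d['location'],0)[:2],3).tolist(),round(d['confidence'],2)) for d in r.spot_point(l,'wrist')][:7])
import pickle;pickle.dump(s,open('w1.pkl','wb'))
E
```

```text
clock: 3.17
tool_pos: [0.5079, -0.0247, 0.3847]
eef_rot: [0.991, 0.135, 0.003, -0.002]
contact_force: [0.7, 0.7, 0.1]
opening: 1.004
[ 0.57196271 -0.00717301  0.53086087] [[ 0.26668849  0.93181805  0.24615517]
 [-0.96377542  0.25883981  0.06433424]
 [-0.00376695 -0.25439551  0.96709293]] 338.2787279074341
bay []
backstop [([109.0, 347.0], [0.583, -0.04], 0.65), ([85.0, 187.0], [0.552, 0.198], 0.58)]
pot0 [([114.0, 312.0], [0.561, 0.009], 0.96), ([140.0, 313.0], [0.524, -0.003], 0.93), ([86.0, 316.0], [0.603, 0.014], 0.91), ([107.0, 347.0], [0.586, -0.039], 0.82), ([135.0, 346.0], [0.545, -0.049], 0.71)]
redpot [([208.0, 346.0], [0.432, -0.082], 0.71)]
beaker [([20.0, 379.0], [0.712, -0.049], 0.79)]
pusher [([177.0, 509.0], [0.551, -0.317], 0.66)]
```

View pics/w1.png

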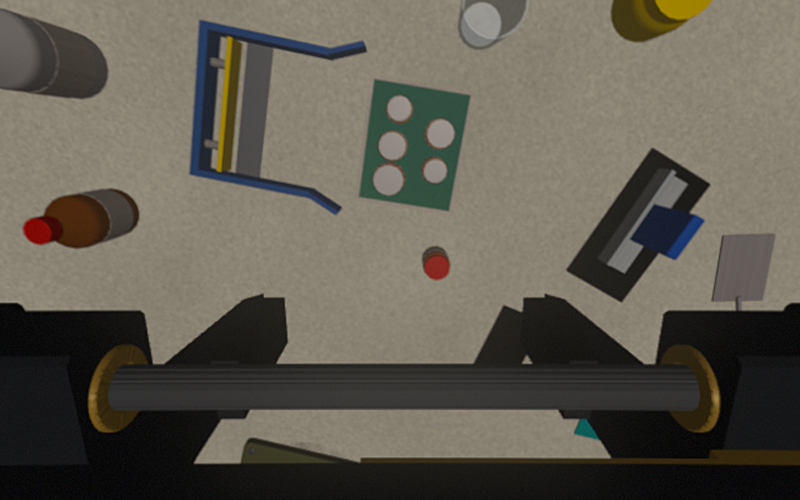

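The wrist picture (1.25x) shows the bay with its rear left, from (201,21) to (191,174), and lips to (365,45) and (340,210). The five white caps lie around (410,145), the red pot is at (436,262), and the pusher on its mat at (650,220). I'll compute poses with an overlay to check.

```bash
python3 - <<'E'
from h import *
import pickle;s=pickle.load(open('w1.pkl','rb'))
f=1.25
for n,c,rw,z in [('rearU',201,21,.034),('rearL',191,174,.034),('lipU',330,50,.034),('lipL',312,190,.034),('tipU',365,45,.034),('tipL',340,210,.034),('ysU',236,38,.0315),('ysL',222,172,.0315),('matA',653,149,.004),('matB',710,185,.004),('matC',620,300,.004),('matD',567,270,.004)]:
    print(n,np.round(world(s,rw/f,c/f,z),4))
im=s['img'];hsv=cv2.cvtColor(im,cv2.COLOR_RGB2HSV)
def blobs(m,z,lo,roi):
    k=np.zeros_like(m);a,b,c,d=roi;k[a:b,c:d]=m[a:b,c:d]
    n,L,S,C=cv2.connectedComponentsWithStats(k)
    for i in range(1,n):
        if S[i,4]>lo: print('blob',S[i].tolist(),np.round(world(s,C[i][1],C[i][0],z),4))
white=((im.min(2)>120)&(hsv[...,1]<45)).astype(np.uint8)
blobs(white,.044,60,(65,165,290,375))
blobs(((hsv[...,0]>108)&(hsv[...,0]<130)&(hsv[...,1]>120)).astype(np.uint8),.09,40,(150,220,490,580))
print(hsv[176,528],hsv[190,550])
save(s,'w1c.png',(10,175,145,385),3.3)
save(s,'w1p.png',(110,250,445,585),4)
a=cv2.imread('pics/w1c.png');b=cv2.imread('pics/w1p.png');
E
```

```text
rearU [0.6289 0.2332 0.034 ]
rearL [0.4662 0.2211 0.034 ]
lipU [0.6382 0.0954 0.034 ]
lipL [0.4857 0.0821 0.034 ]
tipU [0.6531 0.0602 0.034 ]
tipL [0.4714 0.0451 0.034 ]
ysU [0.6229 0.1959 0.0315]
ysL [0.4776 0.1879 0.0315]
matA [ 0.6384 -0.2987  0.004 ]
matB [ 0.6169 -0.3833  0.004 ]
matC [ 0.4472 -0.337   0.004 ]
matD [ 0.4675 -0.2548  0.004 ]
blob [311, 77, 18, 19, 268] [0.6005 0.0077 0.044 ]
blob [342, 96, 21, 22, 351] [ 0.587  -0.0433  0.044 ]
blob [304, 106, 20, 21, 335] [0.56   0.0049 0.044 ]
blob [340, 128, 17, 18, 236] [ 0.5463 -0.0491  0.044 ]
blob [299, 133, 23, 22, 400] [ 5.223e-01 -5.000e-04  4.400e-02]
blob [506, 165, 57, 42, 1197] [ 0.5546 -0.3023  0.09  ]
[110 119  47] [109 200 112]
```

View pics/w1c.png

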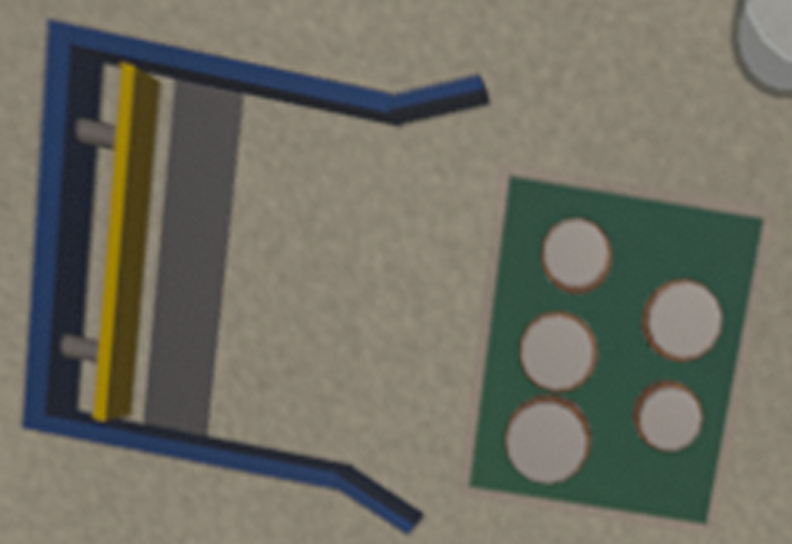

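View pics/w1p.png

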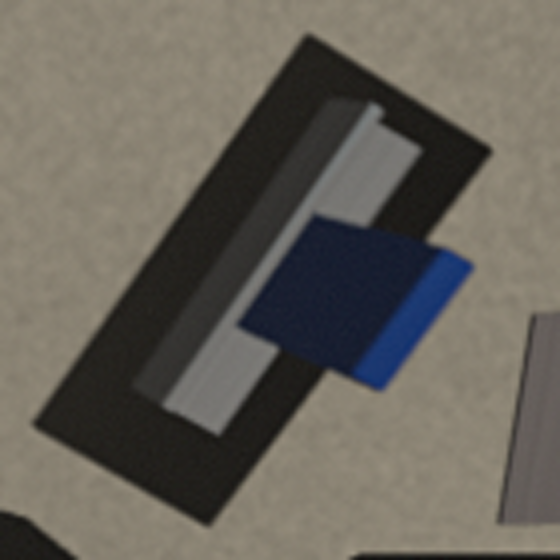

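```bash
python3 - <<'E'
from h import *
import pickle;s=pickle.load(open('w1.pkl','rb'))
A=lambda x,y,z:world(s,10+y/3.3,145+x/3.3,z)[:2]
B=lambda x,y,z:world(s,110+y/4,445+x/4,z)[:2]
W=dict(uR=A(75,45,.034),uM=A(397,109,.034),lR=A(50,413,.034),lM=A(350,465,.034),yU=A(135,63,.0315),yL=A(107,421,.0315),tipUi=A(487,95,.034),tipLi=A(422,516,.034))
for k,v in W.items(): print(k,np.round(v,4))
ax=(W['uR']-W['uM'])+(W['lR']-W['lM']);yaw=np.degrees(np.arctan2(ax[1],ax[0]));
w=W['uR']-W['lR'];y2=np.degrees(np.arctan2(w[1],w[0]))+90
w=W['yU']-W['yL'];y3=np.degrees(np.arctan2(w[1],w[0]))+90
print('yaw',yaw,y2,y3,np.linalg.norm(W['uR']-W['lR']),np.linalg.norm(W['uM']-W['lM']),np.linalg.norm(ax)/2)
yaw=np.radians((yaw+y2+y3)/3);ex=np.array([np.cos(yaw),np.sin(yaw)])
mid=(W['uR']+W['lR'])/2; mm=(W['uM']+W['lM'])/2
print('origin from rear',mid-.13*ex,'from mouth',mm,'from yellow',(W['yU']+W['yL'])/2-.105*ex)
m=[B(310,35,.004),B(492,152,.004),B(210,525,.004),B(35,423,.004)]
d=m[0]-m[3]+m[1]-m[2];print('mat',np.mean(m,0),'yaw',np.degrees(np.arctan2(d[1],d[0]))+90,np.linalg.norm(m[0]-m[3]),np.linalg.norm(m[0]-m[1]))
h=[B(440,250,.09),B(473,265,.09),B(385,390,.09),B(352,372,.09)]
d=h[0]-h[3]+h[1]-h[2];print('handle',np.mean(h,0),'yaw',np.degrees(np.arctan2(d[1],d[0]))+90,np.linalg.norm(h[0]-h[3]),np.linalg.norm(h[0]-h[1]))
b=[B(372,103,.028),B(165,405,.028)];d=b[0]-b[1];print('blade',np.mean(b,0),np.degrees(np.arctan2(d[1],d[0]))+90,np.linalg.norm(d))
E
```

```text
uR [0.6232 0.2232]
uM [0.635  0.0928]
lR [0.4748 0.2117]
lM [0.4878 0.0804]
yU [0.6234 0.1999]
yL [0.4776 0.1881]
tipUi [0.65   0.0586]
tipLi [0.4741 0.0444]
yaw 95.42300842329551 94.43288060909292 94.60648707021836 0.14885742264119242 0.14774546059143695 0.1314198399828533
origin from rear [0.55991823 0.08790609] from mouth [0.56141334 0.08661459] from yellow [0.55933191 0.0893963 ]
mat [ 0.54243564 -0.31922262] yaw 75.76087183061551 0.17651510991768501 0.08753979453480192
handle [ 0.55189882 -0.32125112] yaw 78.15115700035531 0.046900305328875624 0.012584956118110177
blade [ 0.55629488 -0.30289444] 77.65574479822847 0.12969543781810927
```

Measured: bay origin (0.560,0.088) yaw 94.8°, mat (0.542,-0.319) yaw 75.8°, handle (0.552,-0.321) yaw about 78°. Group in the bay frame: y from -0.049 to 0.064, which a blade centred on the bay axis covers. Crops so far show the bay free and the pots upright on the card. Next: above the handle.

```bash
python3 -m jog '[{"translation":[-0.09,0.74,0.56],"twist":0,"claw":100},{"translation":[-0.09,0.74,0.56],"twist":0,"claw":100},{"translation":[-0.09,0.74,0.56],"twist":0,"claw":100},{"translation":[-0.09,0.74,0.56],"twist":0,"claw":100},{"translation":[-0.09,0.74,0.56],"twist":0,"claw":100},{"translation":[-0.09,0.74,0.56],"twist":0,"claw":100},{"translation":[-0.09,0.74,0.56],"twist":0,"claw":100},{"translation":[-0.09,0.74,0.56],"twist":0,"claw":100},{"translation":[-0.09,0.74,0.56],"twist":0,"claw":100},{"translation":[-0.09,0.74,0.56],"twist":0,"claw":100},{"translation":[0,0,0],"twist":0.92,"claw":100},{"translation":[0,0,0],"twist":0.92,"claw":100},{"translation":[0,0,0],"twist":0.92,"claw":100},{"translation":[0,0,0],"twist":0.92,"claw":100},{"translation":[0,0,0],"twist":0.92,"claw":100},{"translation":[0,0,0],"twist":0,"claw":100},{"translation":[0,0,0],"twist":0,"claw":100}]' 
python3 - <<'E'
from h import *
st=r.get_state();print(st['tool_pos'],R.from_quat(st['eef_rot']).as_matrix().round(4).tolist())
s=snap('wrist');save(s,'w2.png',f=1.25)
import pickle;pickle.dump(s,open('w2.pkl','wb'))
E
```

```text
clock: 4.93
tool_pos: [0.5448, -0.329, 0.1591]
eef_rot: [0.994, -0.11, -0.0, 0.0]
contact_force: [0.5, -0.4, -0.1]
opening: 0.997
[ 0.54480321 -0.3290447   0.15911045] [[0.9758, -0.2187, -0.0006], [-0.2187, -0.9758, -0.0006], [-0.0004, 0.0007, -1.0]]
```

View pics/w2.png

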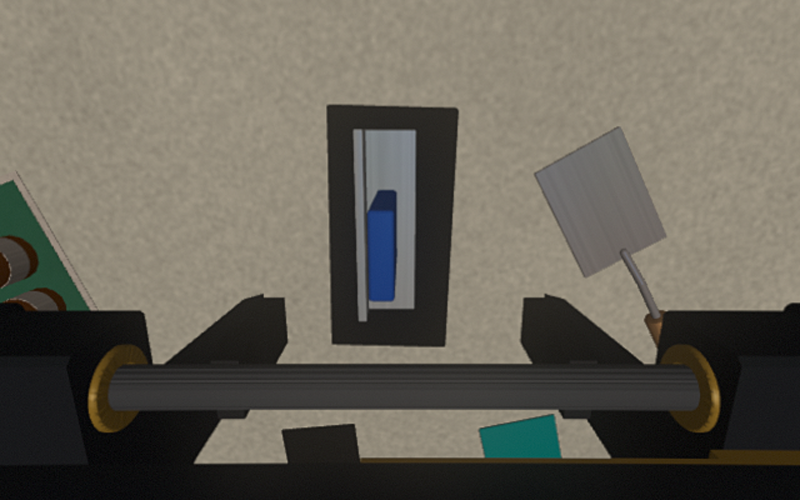

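Close view: the handle top spans (369,208)-(395,300), aligned with the jaws; the mat is (328,105)-(445,346). The spatula at right is no concern.

```bash
python3 - <<'E'
from h import *
import pickle;s=pickle.load(open('w2.pkl','rb'));st=r.get_state()
g=lambda L,z:[world(s,y/1.25,x/1.25,z)[:2] for x,y in L]
def rep(n,m):
    d=m[0]-m[3]+m[1]-m[2];print(n,np.mean(m,0),'yaw',np.degrees(np.arctan2(d[1],d[0]))+90,np.linalg.norm(m[0]-m[3]),np.linalg.norm(m[0]-m[1]))
H=g([(369,208.5),(396,208.5),(394,300.5),(369,300.5)],.094);rep('handle',H)
rep('mat',g([(328,105),(458,108),(445,346),(333,345)],.004))
rep('foot',g([(354,129),(415,129.5),(414,310),(360,321)],.02))
T=R.from_quat(st['eef_rot']).as_matrix();d=np.append(np.mean(H,0)-st['tool_pos'][:2],.06-st['tool_pos'][2]);print((T.T@d)/.04, np.degrees(np.arctan2(T[1,1],T[0,1])))
E
```

```text
handle [ 0.55368377 -0.31908595] yaw 75.96127272432356 0.049611397763257827 0.013584490109313438
mat [ 0.54327972 -0.31882835] yaw 75.92992706518848 0.17855308395796113 0.08764214055677007
foot [ 0.55258505 -0.31783611] yaw 77.41081546370077 0.13499743934650565 0.03947682433333771
[ 0.1598175  -0.28662624  2.47741368] -102.61380997514277
```

```bash
python3 -m jog '[{"translation":[0.16,-0.29,0],"twist":0.07,"claw":100},{"translation":[0,0,0.5],"twist":0,"claw":100},{"translation":[0,0,0.5],"twist":0,"claw":100},{"translation":[0,0,0.5],"twist":0,"claw":100},{"translation":[0,0,0.5],"twist":0,"claw":100},{"translation":[0,0,0.48],"twist":0,"claw":100},{"translation":[0,0,0],"twist":0,"claw":100},{"translation":[0,0,0],"twist":0,"claw":100}]' 60
python3 -m jog '[{"translation":[0,0,0],"twist":0,"claw":0},{"translation":[0,0,0],"twist":0,"claw":0},{"translation":[0,0,0],"twist":0,"claw":0},{"translation":[0,0,0],"twist":0,"claw":0},{"translation":[0,0,0],"twist":0,"claw":0},{"translation":[0,0,0],"twist":0,"claw":0},{"translation":[0,0,0],"twist":0,"claw":0},{"translation":[0,0,0],"twist":0,"claw":0},{"translation":[0,0,0],"twist":0,"claw":0},{"translation":[0,0,0],"twist":0,"claw":0}]' 60
```

```text
clock: 5.65
tool_pos: [0.5543, -0.3173, 0.0592]
eef_rot: [0.994, -0.114, -0.001, -0.001]
contact_force: [0.8, -0.1, 0.5]
opening: 0.999
clock: 6.48
tool_pos: [0.5543, -0.3184, 0.0599]
eef_rot: [0.993, -0.114, -0.0, 0.0]
contact_force: [0.6, 0.7, -0.4]
opening: 0.267
```

```bash
python3 -m jog '[{"translation":[0,0,0],"twist":0,"claw":0},{"translation":[0,0,0],"twist":0,"claw":0},{"translation":[0,0,0],"twist":0,"claw":0},{"translation":[0,0,0],"twist":0,"claw":0},{"translation":[0,0,0],"twist":0,"claw":0},{"translation":[0,0,0],"twist":0,"claw":0}]' 60
```

```text
clock: 6.98
tool_pos: [0.5542, -0.3185, 0.0599]
eef_rot: [0.993, -0.114, -0.0, 0.0]
contact_force: [0.6, 0.0, -1.7]
opening: 0.156
```

```bash
python3 -m jog '[{"translation":[0,0,-0.3],"twist":0,"claw":0},{"translation":[0,0,-0.5],"twist":0,"claw":0},{"translation":[-0.08,-0.35,-0.2],"twist":0,"claw":0},{"translation":[-0.08,-0.65,0],"twist":0,"claw":0},{"translation":[-0.08,-0.65,0],"twist":0,"claw":0},{"translation":[-0.08,-0.65,0],"twist":0,"claw":0},{"translation":[-0.08,-0.65,0],"twist":0,"claw":0},{"translation":[-0.08,-0.65,0],"twist":0,"claw":0},{"translation":[-0.08,-0.65,0],"twist":0,"claw":0},{"translation":[-0.08,-0.65,0],"twist":0,"claw":0},{"translation":[0,-0.27,0],"twist":0,"claw":0},{"translation":[0,0,0],"twist":-0.75,"claw":0},{"translation":[0,0,0],"twist":-0.75,"claw":0},{"translation":[0,0,0],"twist":-0.75,"claw":0},{"translation":[0,0,0],"twist":-0.75,"claw":0},{"translation":[0,0,0],"twist":0,"claw":0},{"translation":[0,0,0],"twist":0,"claw":0}]' 60
cat > st.py <<'E'
from h import *
st=r.get_state();T=R.from_quat(st['eef_rot']).as_matrix();p=st['tool_pos']
O=np.array([.560,.088]);a=np.radians(94.8);ex=np.array([np.cos(a),np.sin(a)]);ey=np.array([-ex[1],ex[0]])
d=p[:2]-O;f=st['contact_force']
print('t',round(st['clock'],2),'bay x,y mm',(d@ex*1000).round(2),(d@ey*1000).round(2),'z',(p[2]*1000).round(2),'yawerr',round(np.degrees(np.arctan2(-T[1,1],-T[0,1]))-94.8,2),'Fx,Fy,Fz',(f[:2]@ex).round(2),(f[:2]@ey).round(2),f[2].round(2),'open',round(st['opening'],3))
E
python3 st.py; python3 - <<'E'
from h import *
s=snap('wrist');save(s,'w3.png',f=1.25)
import pickle;pickle.dump(s,open('w3.pkl','wb'))
E
```

```text
clock: 8.4
tool_pos: [0.5762, -0.1113, 0.1001]
eef_rot: [0.999, 0.041, 0.0, 0.0]
contact_force: [-0.7, -0.3, -2.7]
opening: 0.153
t 8.4 bay x,y mm -199.98 0.57 z 100.14 yawerr -0.08 Fx,Fy,Fz -0.19 0.75 -2.71 open 0.153
```

View pics/w3.png

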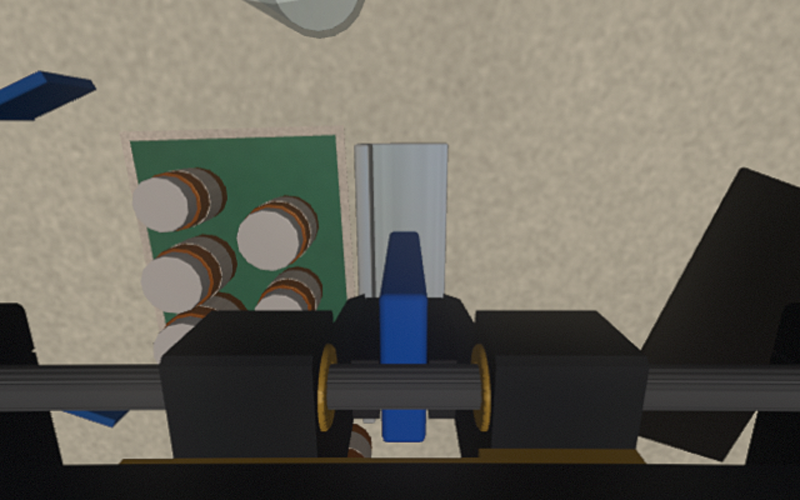

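Held well; the blade is square to the card's edge, and the group is ahead at left. I'll lower it, shift 2.5 mm towards the larger pot's side, and push.

```bash
python3 -m jog '[{"translation":[-0.06,0,0.3],"twist":0,"claw":0},{"translation":[0,0,0.4],"twist":0,"claw":0},{"translation":[0,0,0.25],"twist":0,"claw":0},{"translation":[0,0,0.09],"twist":0,"claw":0},{"translation":[0,0,0.03],"twist":0,"claw":0},{"translation":[0,0,0],"twist":0,"claw":0},{"translation":[0,0,0],"twist":0,"claw":0}]' 60 >/dev/null; python3 st.py
```

```text
t 9.03 bay x,y mm -199.95 2.27 z 57.64 yawerr 0.05 Fx,Fy,Fz 0.17 0.53 -3.37 open 0.152
```

```bash
python3 -m jog '[{"translation":[0,-0.08,0.02],"twist":0,"claw":0},{"translation":[0,-0.1,0],"twist":0,"claw":0},{"translation":[0,-0.1,0],"twist":0,"claw":0},{"translation":[0,-0.1,0],"twist":0,"claw":0},{"translation":[0,-0.1,0],"twist":0,"claw":0},{"translation":[0,-0.08,0],"twist":0,"claw":0},{"translation":[0,-0.06,0],"twist":0,"claw":0},{"translation":[0,-0.06,0],"twist":0,"claw":0},{"translation":[0,-0.06,0],"twist":0,"claw":0},{"translation":[0,-0.06,0],"twist":0,"claw":0},{"translation":[0,-0.06,0],"twist":0,"claw":0},{"translation":[0,-0.08,0],"twist":0,"claw":0},{"translation":[0,-0.08,0],"twist":0,"claw":0},{"translation":[0,-0.08,0],"twist":0,"claw":0},{"translation":[0,-0.08,0],"twist":0,"claw":0},{"translation":[0,-0.08,0],"twist":0,"claw":0},{"translation":[0,-0.08,0],"twist":0,"claw":0},{"translation":[0,-0.08,0],"twist":0,"claw":0},{"translation":[0,-0.08,0],"twist":0,"claw":0},{"translation":[0,-0.08,0],"twist":0,"claw":0}]' 60 >/dev/null; python3 st.py
python3 - <<'E'
from h import *
s=snap('top');save(s,'t4.png',(160,230,215,325),7)
E
```

```text
t 10.7 bay x,y mm -136.67 2.88 z 56.35 yawerr 0.05 Fx,Fy,Fz -1.33 -0.11 -2.6 open 0.153
```

View pics/t4.png

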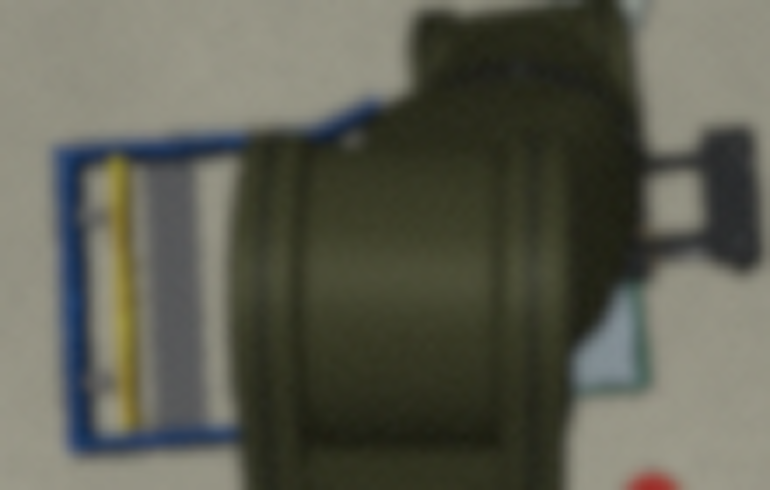

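The top camera is blocked by the arm; only the bay at left shows. I'll use the scene and wrist cameras for checks.

```bash
python3 -m jog '[{"translation":[0,-0.08,0],"twist":0,"claw":0},{"translation":[0,-0.1,0],"twist":0,"claw":0},{"translation":[0,-0.1,0],"twist":0,"claw":0},{"translation":[0,-0.1,0],"twist":0,"claw":0},{"translation":[0,-0.1,0],"twist":0,"claw":0},{"translation":[0,-0.1,0],"twist":0,"claw":0},{"translation":[0,-0.1,0],"twist":0,"claw":0},{"translation":[0,-0.1,0],"twist":0,"claw":0},{"translation":[0,-0.1,0],"twist":0,"claw":0},{"translation":[0,-0.1,0],"twist":0,"claw":0},{"translation":[0,-0.1,0],"twist":0,"claw":0},{"translation":[0,-0.1,0],"twist":0,"claw":0}]' 60 >/dev/null; python3 st.py
python3 - <<'E'
from h import *
O=np.array([.560,.088]);a=np.radians(94.8);ex=np.array([np.cos(a),np.sin(a)]);ey=np.array([-ex[1],ex[0]])
for c in('wrist','scene'):
  s=snap(c)
  for d in r.spot_point('pot0',c):
    p=world(s,*d['location'],0)[:2]-O;print(c,(p@ex*1000).round(),(p@ey*1000).round(),round(d['confidence'],2))
save(s,'s5.png',(170,290,280,480),4)
E
```

```text
t 11.75 bay x,y mm -89.09 2.99 z 56.3 yawerr 0.07 Fx,Fy,Fz -1.36 -0.52 -3.25 open 0.153
wrist -48.0 -49.0 0.9
wrist -54.0 24.0 0.9
wrist -27.0 7.0 0.75
wrist -52.0 -14.0 0.68
scene -29.0 14.0 0.72
scene -42.0 54.0 0.66
scene -53.0 -22.0 0.62
scene -50.0 24.0 0.6
scene -53.0 -49.0 0.52
```

View pics/s5.png

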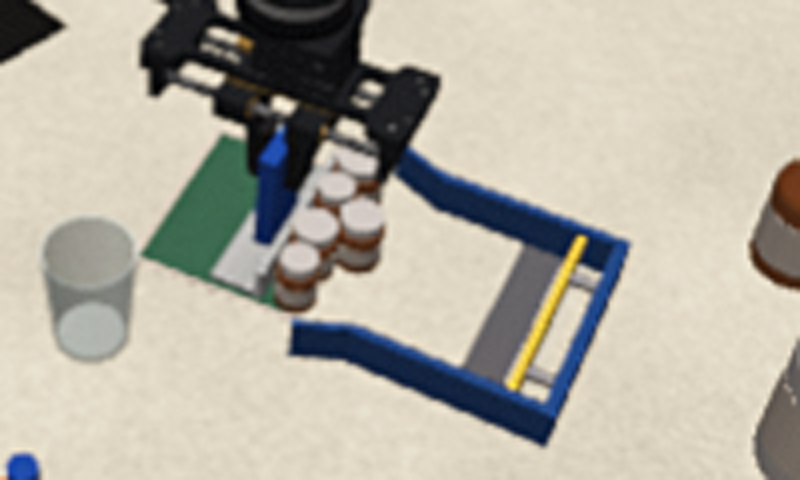

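Scene crop: four pots upright in a row along the blade with one in front, at (280-380,150-300), heading into the mouth. The group spans y ≈ -64..73, so I'll drift -4 mm while pushing.

```bash
python3 -m jog '[{"translation":[0.01,-0.08,0],"twist":0,"claw":0},{"translation":[0.01,-0.08,0],"twist":0,"claw":0},{"translation":[0.01,-0.08,0],"twist":0,"claw":0},{"translation":[0.01,-0.08,0],"twist":0,"claw":0},{"translation":[0.01,-0.08,0],"twist":0,"claw":0},{"translation":[0.01,-0.08,0],"twist":0,"claw":0},{"translation":[0.01,-0.08,0],"twist":0,"claw":0},{"translation":[0.01,-0.08,0],"twist":0,"claw":0},{"translation":[0.01,-0.08,0],"twist":0,"claw":0},{"translation":[0.01,-0.08,0],"twist":0,"claw":0},{"translation":[0,-0.08,0],"twist":0,"claw":0},{"translation":[0,-0.08,0],"twist":0,"claw":0},{"translation":[0,-0.08,0],"twist":0,"claw":0},{"translation":[0,-0.08,0],"twist":0,"claw":0}]' 60 >/dev/null; python3 st.py
cat > pots.py <<'E'
from h import *
O=np.array([.560,.088]);a=np.radians(94.8);ex=np.array([np.cos(a),np.sin(a)]);ey=np.array([-ex[1],ex[0]])
for c in('wrist','scene'):
  s=snap(c)
  for d in r.spot_point('pot0',c):
    p=world(s,*d['location'],0)[:2]-O;print(c,(p@ex*1000).round(),(p@ey*1000).round(),round(d['confidence'],2))
save(s,'s6.png',(170,290,280,480),4)
E
python3 pots.py
```

```text
t 13.12 bay x,y mm -44.36 -0.98 z 56.28 yawerr 0.07 Fx,Fy,Fz -1.03 0.85 -2.63 open 0.155
wrist -8.0 -50.0 0.94
wrist -9.0 23.0 0.82
wrist -6.0 -16.0 0.74
wrist 18.0 5.0 0.66
scene -0.0 20.0 0.63
scene -19.0 -44.0 0.6
scene 13.0 9.0 0.56
scene 3.0 66.0 0.52
scene 1.0 -28.0 0.51
```

```bash
J='' ; python3 -m jog '[{"translation":[0,-0.06,0],"twist":0,"claw":0},{"translation":[0,-0.06,0],"twist":0,"claw":0},{"translation":[0,-0.06,0],"twist":0,"claw":0},{"translation":[0,-0.06,0],"twist":0,"claw":0},{"translation":[0,-0.06,0],"twist":0,"claw":0},{"translation":[0,-0.06,0],"twist":0,"claw":0},{"translation":[0,-0.06,0],"twist":0,"claw":0},{"translation":[0,-0.06,0],"twist":0,"claw":0}]' 60 >/dev/null; python3 st.py; python3 pots.py
```

```text
t 13.98 bay x,y mm -25.26 -1.0 z 56.33 yawerr 0.07 Fx,Fy,Fz -0.97 -0.48 -2.18 open 0.154
wrist 11.0 23.0 0.86
wrist 36.0 7.0 0.84
wrist 11.0 -50.0 0.61
wrist 12.0 -17.0 0.58
scene 29.0 2.0 0.64
scene 16.0 57.0 0.63
scene 3.0 30.0 0.6
scene 8.0 -54.0 0.51
scene 13.0 -26.0 0.5
```

View pics/s6.png

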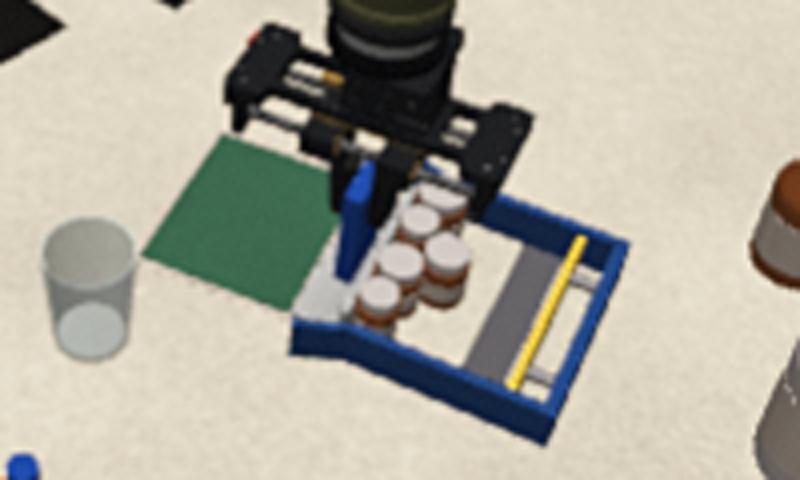

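Scene crop: all five upright inside the mouth, with the blade entering between the lips and no jamming (Fx about -1 N). Moving on.

```bash
python3 -m jog '[{"translation":[0,-0.06,0],"twist":0,"claw":0},{"translation":[0,-0.06,0],"twist":0,"claw":0},{"translation":[0,-0.06,0],"twist":0,"claw":0},{"translation":[0,-0.06,0],"twist":0,"claw":0},{"translation":[0,-0.06,0],"twist":0,"claw":0},{"translation":[0,-0.06,0],"twist":0,"claw":0},{"translation":[0,-0.06,0],"twist":0,"claw":0},{"translation":[0,-0.06,0],"twist":0,"claw":0},{"translation":[0,-0.06,0],"twist":0,"claw":0},{"translation":[0,-0.06,0],"twist":0,"claw":0},{"translation":[0,-0.06,0],"twist":0,"claw":0},{"translation":[0,-0.06,0],"twist":0,"claw":0},{"translation":[0,-0.06,0],"twist":0,"claw":0},{"translation":[0,-0.06,0],"twist":0,"claw":0},{"translation":[0,-0.06,0],"twist":0,"claw":0},{"translation":[0,-0.05,0],"twist":0,"claw":0}]' 60 >/dev/null; python3 st.py; python3 pots.py
```

```text
t 15.52 bay x,y mm 12.9 -0.96 z 56.3 yawerr 0.07 Fx,Fy,Fz -0.55 0.8 -2.59 open 0.152
wrist 51.0 -18.0 0.96
wrist 49.0 -51.0 0.79
wrist 75.0 6.0 0.71
wrist 48.0 25.0 0.65
scene 45.0 63.0 0.65
scene 70.0 5.0 0.62
scene -409.0 53.0 0.61
scene 48.0 -25.0 0.56
scene 47.0 21.0 0.43
scene 41.0 -47.0 0.42
```

```bash
python3 -m jog '[{"translation":[0,-0.04,0],"twist":0,"claw":0},{"translation":[0,-0.04,0],"twist":0,"claw":0},{"translation":[0,-0.04,0],"twist":0,"claw":0},{"translation":[0,-0.04,0],"twist":0,"claw":0},{"translation":[0,-0.04,0],"twist":0,"claw":0},{"translation":[0,-0.04,0],"twist":0,"claw":0}]' 60 >/dev/null; python3 st.py;  for i in 1 2 3; do python3 -m jog '[{"translation":[0,-0.015,0],"twist":0,"claw":0},{"translation":[0,-0.015,0],"twist":0,"claw":0}]' >/dev/null; python3 st.py; done
```

```text
t 16.22 bay x,y mm 22.16 -0.97 z 56.35 yawerr 0.06 Fx,Fy,Fz -1.74 -0.31 -2.38 open 0.157
t 16.38 bay x,y mm 23.44 -1.0 z 56.31 yawerr 0.08 Fx,Fy,Fz -1.83 -0.22 -3.17 open 0.154
t 16.55 bay x,y mm 24.4 -0.98 z 56.33 yawerr 0.06 Fx,Fy,Fz -1.51 -0.96 -2.44 open 0.154
t 16.72 bay x,y mm 25.67 -1.01 z 56.33 yawerr 0.06 Fx,Fy,Fz -1.48 -1.11 -1.89 open 0.154
```

```bash
python3 -m jog '[{"translation":[0,-0.015,0],"twist":0,"claw":0},{"translation":[0,-0.015,0],"twist":0,"claw":0}]' >/dev/null; python3 st.py; python3 -m jog '[{"translation":[0,-0.015,0],"twist":0,"claw":0},{"translation":[0,-0.01,0],"twist":0,"claw":0}]' >/dev/null; python3 st.py; python3 -m jog '[{"translation":[0,-0.01,0],"twist":0,"claw":0},{"translation":[0,0,0],"twist":0,"claw":0}]' >/dev/null; python3 st.py
```

```text
t 16.88 bay x,y mm 26.95 -1.03 z 56.36 yawerr 0.06 Fx,Fy,Fz -1.19 -1.25 -2.15 open 0.155
t 17.05 bay x,y mm 27.98 -0.98 z 56.3 yawerr 0.07 Fx,Fy,Fz -1.92 -0.5 -2.55 open 0.149
t 17.22 bay x,y mm 28.46 -0.99 z 56.32 yawerr 0.08 Fx,Fy,Fz -2.07 -0.44 -2.24 open 0.155
```

```bash
python3 -m jog '[{"translation":[0,-0.01,0],"twist":0,"claw":0},{"translation":[0,-0.01,0],"twist":0,"claw":0}]' >/dev/null; python3 st.py; python3 -m jog '[{"translation":[0,-0.01,0],"twist":0,"claw":0},{"translation":[0,-0.01,0],"twist":0,"claw":0}]' >/dev/null; python3 st.py; python3 -m jog '[{"translation":[0,-0.01,0],"twist":0,"claw":0},{"translation":[0,-0.01,0],"twist":0,"claw":0}]' >/dev/null; python3 st.py; python3 pots.py
```

```text
t 17.38 bay x,y mm 29.06 -0.99 z 56.32 yawerr 0.06 Fx,Fy,Fz -2.33 0.3 -2.44 open 0.156
t 17.55 bay x,y mm 29.93 -0.99 z 56.32 yawerr 0.06 Fx,Fy,Fz -1.8 0.09 -1.58 open 0.156
t 17.72 bay x,y mm 30.08 -0.97 z 56.35 yawerr 0.04 Fx,Fy,Fz -4.82 0.37 -1.27 open 0.156
wrist 66.0 -17.0 0.92
wrist 66.0 23.0 0.85
wrist 93.0 6.0 0.76
wrist 65.0 -49.0 0.62
scene 60.0 -56.0 0.61
scene 65.0 -22.0 0.56
scene 86.0 1.0 0.53
scene 63.0 28.0 0.53
scene 67.0 70.0 0.4
```

```bash
python3 -m jog '[{"translation":[0,0,0],"twist":0,"claw":0}]' >/dev/null; python3 st.py; python3 -m jog '[{"translation":[0,-0.005,0],"twist":0,"claw":0},{"translation":[0,0,0],"twist":0,"claw":0}]' >/dev/null; python3 st.py; python3 -m jog '[{"translation":[0,-0.005,0],"twist":0,"claw":0},{"translation":[0,0,0],"twist":0,"claw":0}]' >/dev/null; python3 st.py
```

```text
t 18.0 bay x,y mm 30.11 -0.97 z 56.35 yawerr 0.04 Fx,Fy,Fz -5.46 -1.02 -1.78 open 0.157
t 18.17 bay x,y mm 30.19 -0.96 z 56.34 yawerr 0.04 Fx,Fy,Fz -4.62 -1.57 -1.83 open 0.154
t 18.33 bay x,y mm 30.21 -0.95 z 56.37 yawerr 0.03 Fx,Fy,Fz -4.77 0.46 -0.29 open 0.152
```

```bash
python3 -m jog '[{"translation":[0,-0.01,0],"twist":0,"claw":0},{"translation":[0,0,0],"twist":0,"claw":0}]' >/dev/null; python3 st.py; python3 -m jog '[{"translation":[0,-0.01,0],"twist":0,"claw":0},{"translation":[0,0,0],"twist":0,"claw":0}]' >/dev/null; python3 st.py; python3 -m jog '[{"translation":[0,-0.01,0],"twist":0,"claw":0},{"translation":[0,0,0],"twist":0,"claw":0}]' >/dev/null; python3 st.py
```

```text
t 18.5 bay x,y mm 30.28 -0.92 z 56.37 yawerr 0.02 Fx,Fy,Fz -5.31 -0.92 -1.01 open 0.159
t 18.67 bay x,y mm 30.4 -0.94 z 56.39 yawerr 0.0 Fx,Fy,Fz -5.98 -0.68 -0.94 open 0.154
t 18.83 bay x,y mm 30.46 -0.92 z 56.39 yawerr -0.01 Fx,Fy,Fz -6.37 -0.52 -1.24 open 0.152
```

```bash
python3 -m jog '[{"translation":[0,-0.01,0],"twist":0,"claw":0},{"translation":[0,-0.01,0],"twist":0,"claw":0},{"translation":[0,0,0],"twist":0,"claw":0}]' >/dev/null; python3 st.py; python3 -m jog '[{"translation":[0,-0.01,0],"twist":0,"claw":0},{"translation":[0,-0.01,0],"twist":0,"claw":0},{"translation":[0,0,0],"twist":0,"claw":0}]' >/dev/null; python3 st.py; python3 -m jog '[{"translation":[0,-0.01,0],"twist":0,"claw":0},{"translation":[0,-0.01,0],"twist":0,"claw":0},{"translation":[0,0,0],"twist":0,"claw":0}]' >/dev/null; python3 st.py
```

```text
t 19.08 bay x,y mm 30.6 -0.95 z 56.44 yawerr -0.03 Fx,Fy,Fz -7.85 -1.37 -0.21 open 0.152
t 19.33 bay x,y mm 30.79 -0.92 z 56.47 yawerr -0.06 Fx,Fy,Fz -8.79 0.56 0.16 open 0.155
t 19.58 bay x,y mm 30.89 -0.89 z 56.48 yawerr -0.08 Fx,Fy,Fz -9.4 -0.78 1.27 open 0.154
```

```bash
python3 -m jog '[{"translation":[0,-0.01,0],"twist":0,"claw":0},{"translation":[0,-0.01,0],"twist":0,"claw":0},{"translation":[0,-0.01,0],"twist":0,"claw":0},{"translation":[0,0,0],"twist":0,"claw":0}]' >/dev/null; python3 st.py; python3 -m jog '[{"translation":[0,-0.01,0],"twist":0,"claw":0},{"translation":[0,-0.01,0],"twist":0,"claw":0},{"translation":[0,-0.01,0],"twist":0,"claw":0},{"translation":[0,0,0],"twist":0,"claw":0}]' >/dev/null; python3 st.py; python3 pots.py
```

```text
t 19.92 bay x,y mm 31.17 -0.91 z 56.54 yawerr -0.12 Fx,Fy,Fz -12.09 -0.34 1.39 open 0.154
t 20.25 bay x,y mm 31.36 -0.87 z 56.58 yawerr -0.16 Fx,Fy,Fz -12.75 -0.18 1.56 open 0.156
wrist 94.0 6.0 0.97
wrist 68.0 -18.0 0.81
wrist 67.0 -49.0 0.81
wrist 65.0 25.0 0.73
wrist 31.0 -0.0 0.65
scene 60.0 33.0 0.67
scene 56.0 -44.0 0.66
scene 66.0 65.0 0.64
scene 69.0 -28.0 0.58
scene 80.0 9.0 0.49
```

```bash
python3 -m jog '[{"translation":[0,-0.01,0],"twist":0,"claw":0},{"translation":[0,-0.01,0],"twist":0,"claw":0},{"translation":[0,-0.01,0],"twist":0,"claw":0},{"translation":[0,0,0],"twist":0,"claw":0}]' >/dev/null; python3 st.py; for i in 1 2 3; do python3 -m jog '[{"translation":[0,0,0],"twist":0,"claw":0}]' >/dev/null; python3 st.py; done
```

```text
t 20.78 bay x,y mm 31.58 -0.9 z 56.62 yawerr -0.2 Fx,Fy,Fz -13.97 -0.73 2.56 open 0.154
t 20.87 bay x,y mm 31.62 -0.84 z 56.62 yawerr -0.19 Fx,Fy,Fz -14.59 -0.65 1.74 open 0.152
t 20.95 bay x,y mm 31.61 -0.88 z 56.61 yawerr -0.2 Fx,Fy,Fz -15.19 -0.28 0.66 open 0.151
t 21.03 bay x,y mm 31.62 -0.88 z 56.61 yawerr -0.2 Fx,Fy,Fz -14.1 -1.03 2.66 open 0.154
```

```bash
python3 -m jog '[{"translation":[0,-0.01,0],"twist":0,"claw":0},{"translation":[0,-0.01,0],"twist":0,"claw":0},{"translation":[0,0,0],"twist":0,"claw":0}]' >/dev/null; python3 st.py; for i in 1 2 3 4; do python3 -m jog '[{"translation":[0,0,0],"twist":0,"claw":0},{"translation":[0,0,0],"twist":0,"claw":0},{"translation":[0,0,0],"twist":0,"claw":0},{"translation":[0,0,0],"twist":0,"claw":0}]' >/dev/null; python3 st.py; done
```

```text
t 21.28 bay x,y mm 31.77 -0.86 z 56.67 yawerr -0.22 Fx,Fy,Fz -14.72 -0.09 1.98 open 0.151
t 21.62 bay x,y mm 31.75 -0.85 z 56.63 yawerr -0.22 Fx,Fy,Fz -16.28 -0.91 3.6 open 0.158
t 21.95 bay x,y mm 31.75 -0.88 z 56.65 yawerr -0.22 Fx,Fy,Fz -15.52 -0.41 2.42 open 0.156
t 22.28 bay x,y mm 31.76 -0.84 z 56.63 yawerr -0.22 Fx,Fy,Fz -14.89 -1.02 1.94 open 0.149
t 22.62 bay x,y mm 31.74 -0.85 z 56.63 yawerr -0.22 Fx,Fy,Fz -14.8 -1.2 1.34 open 0.155
```

Held about 15.3 N for over 1.3 s. Drawing out slowly, then lifting outside the bay.

```bash
python3 -m jog '[{"translation":[0,0.03,0],"twist":0,"claw":0},{"translation":[0,0.04,0],"twist":0,"claw":0},{"translation":[0,0.05,0],"twist":0,"claw":0},{"translation":[0,0.06,0],"twist":0,"claw":0},{"translation":[0,0.08,0],"twist":0,"claw":0},{"translation":[0,0.1,0],"twist":0,"claw":0},{"translation":[0,0.1,0],"twist":0,"claw":0},{"translation":[0,0.15,0],"twist":0,"claw":0},{"translation":[0,0.2,0],"twist":0,"claw":0},{"translation":[0,0.25,0],"twist":0,"claw":0},{"translation":[0,0.25,0],"twist":0,"claw":0},{"translation":[0,0.3,0],"twist":0,"claw":0},{"translation":[0,0.3,0],"twist":0,"claw":0},{"translation":[0,0.3,0],"twist":0,"claw":0},{"translation":[0,0.3,0],"twist":0,"claw":0},{"translation":[0,0.3,-0.1],"twist":0,"claw":0},{"translation":[0,0.3,-0.3],"twist":0,"claw":0},{"translation":[0,0.3,-0.4],"twist":0,"claw":0},{"translation":[0,0.3,-0.3],"twist":0,"claw":0},{"translation":[0,0.3,0],"twist":0,"claw":0}]' >/dev/null; python3 st.py; python3 pots.py
python3 - <<'E'
from h import *
st=r.get_state();T=R.from_quat(st['eef_rot']).as_matrix();p=st['tool_pos'];print(p,T.round(3).tolist())
d=np.array([.5480,-.3188,.1001])-p;print('to above mat, units',T.T@d/.04,'yaw tool y',np.degrees(np.arctan2(T[1,1],T[0,1])))
E
```

```text
t 24.28 bay x,y mm -122.93 -2.64 z 102.72 yawerr 0.03 Fx,Fy,Fz 0.26 0.43 -3.12 open 0.154
wrist 69.0 -17.0 0.98
wrist 65.0 -49.0 0.97
wrist 70.0 58.0 0.96
wrist 92.0 6.0 0.71
wrist 64.0 24.0 0.65
scene 74.0 63.0 0.7
scene 67.0 -30.0 0.65
scene 85.0 7.0 0.54
scene 62.0 -48.0 0.53
scene 71.0 26.0 0.48
[ 0.57060644 -0.03286573  0.09964896] [[0.996, 0.084, -0.001], [0.084, -0.996, 0.0], [-0.001, -0.001, -1.0]]
to above mat, units [-1.16463886  7.07544878 -0.0133915 ] yaw tool y -85.1734207545304
```

View pics/s6.png

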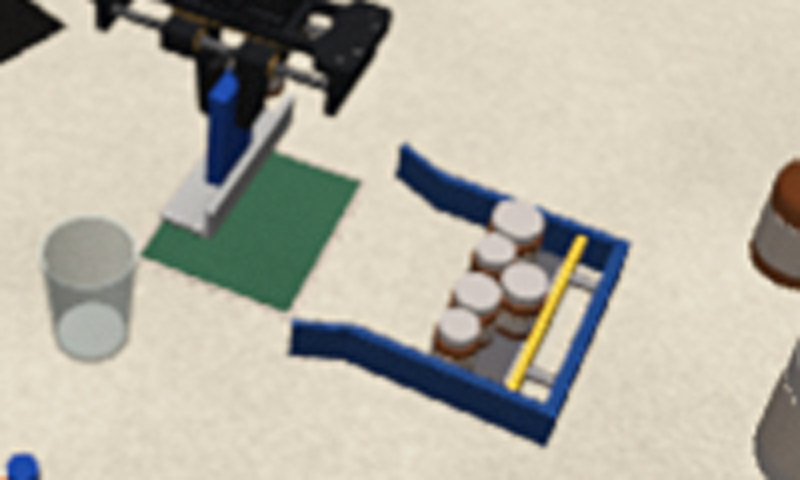

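Scene crop: all five stand upright inside the bay against the yellow plate, and the pusher is held clear. Returning to the mat.

```bash
python3 -m jog '[{"translation":[0,0.3,-0.3],"twist":0,"claw":0},{"translation":[-0.12,0.7,0],"twist":0,"claw":0},{"translation":[-0.12,0.7,0],"twist":0,"claw":0},{"translation":[-0.12,0.7,0],"twist":0,"claw":0},{"translation":[-0.12,0.7,0],"twist":0,"claw":0},{"translation":[-0.12,0.7,0],"twist":0,"claw":0},{"translation":[-0.12,0.7,0],"twist":0,"claw":0},{"translation":[-0.12,0.7,0],"twist":0,"claw":0},{"translation":[-0.12,0.7,0],"twist":0,"claw":0},{"translation":[-0.12,0.7,0],"twist":0,"claw":0},{"translation":[-0.16,0.48,0],"twist":0,"claw":0},{"translation":[0,0,0],"twist":0.78,"claw":0},{"translation":[0,0,0],"twist":0.78,"claw":0},{"translation":[0,0,0],"twist":0.78,"claw":0},{"translation":[0,0,0],"twist":0.78,"claw":0},{"translation":[0,0,0.3],"twist":0,"claw":0},{"translation":[0,0,0.3],"twist":0,"claw":0},{"translation":[0,0,0],"twist":0,"claw":0},{"translation":[0,0,0],"twist":0,"claw":0}]' 60
python3 - <<'E'
from h import *
st=r.get_state();T=R.from_quat(st['eef_rot']).as_matrix();p=st['tool_pos'];print(p)
d=np.array([.5455,-.3188,.0604])-p;print('units',T.T@d/.04,'yaw tool y',np.degrees(np.arctan2(T[1,1],T[0,1])),T[2])
E
```

```text
clock: 26.07
tool_pos: [0.5447, -0.318, 0.0863]
eef_rot: [0.993, -0.12, -0.002, -0.001]
contact_force: [-1.0, 0.5, -2.5]
opening: 0.154
[ 0.54468404 -0.31795215  0.08628004]
units [0.02737504 0.01655978 0.64687863] yaw tool y -103.73175562862683 [-0.00390686 -0.00125431 -0.99999158]
```

```bash
python3 -m jog '[{"translation":[0,0,0.25],"twist":0,"claw":0},{"translation":[0,0,0.2],"twist":0,"claw":0},{"translation":[0,0,0.12],"twist":0,"claw":0},{"translation":[0,0,0.06],"twist":0,"claw":0},{"translation":[0,0,0.02],"twist":0,"claw":0},{"translation":[0,0,0],"twist":0,"claw":0},{"translation":[0,0,0],"twist":0,"claw":0}]' 60; python3 -m jog '[{"translation":[0,0,0.015],"twist":0,"claw":0},{"translation":[0,0,0],"twist":0,"claw":0},{"translation":[0,0,0],"twist":0,"claw":0}]' 60
```

```text
clock: 26.65
tool_pos: [0.5461, -0.3193, 0.0626]
eef_rot: [0.993, -0.121, 0.0, 0.0]
contact_force: [-0.3, 0.1, -3.0]
opening: 0.156
clock: 26.9
tool_pos: [0.546, -0.3192, 0.062]
eef_rot: [0.993, -0.121, 0.0, 0.0]
contact_force: [0.0, 0.3, -2.4]
opening: 0.153
```

```bash
for i in 1 2 3; do python3 -m jog '[{"translation":[0,0,0.02],"twist":0,"claw":0},{"translation":[0,0,0],"twist":0,"claw":0}]' 60|egrep 'pos|force'; done
```

```text
tool_pos: [0.5458, -0.3191, 0.0609]
contact_force: [0.3, 0.3, -2.4]
tool_pos: [0.5458, -0.3191, 0.06]
contact_force: [-0.2, 0.4, -1.9]
tool_pos: [0.5458, -0.3192, 0.0598]
contact_force: [-1.2, -0.3, 0.6]
```

```bash
python3 -m jog '[{"translation":[0,0,0],"twist":0,"claw":100},{"translation":[0,0,0],"twist":0,"claw":100},{"translation":[0,0,0],"twist":0,"claw":100},{"translation":[0,0,0],"twist":0,"claw":100},{"translation":[0,0,0],"twist":0,"claw":100},{"translation":[0,0,0],"twist":0,"claw":100},{"translation":[0,0,0],"twist":0,"claw":100},{"translation":[0,0,0],"twist":0,"claw":100},{"translation":[0,0,0],"twist":0,"claw":100},{"translation":[0,0,0],"twist":0,"claw":100},{"translation":[0,0,0],"twist":0,"claw":100},{"translation":[0,0,0],"twist":0,"claw":100}]'; python3 -m jog '[{"translation":[0,0,-0.2],"twist":0,"claw":100},{"translation":[0,0,-0.4],"twist":0,"claw":100},{"translation":[0,0,-0.6],"twist":0,"claw":100},{"translation":[0,0,-0.6],"twist":0,"claw":100},{"translation":[0,0,-0.6],"twist":0,"claw":100},{"translation":[0,0,-0.6],"twist":0,"claw":100},{"translation":[0,0,-0.6],"twist":0,"claw":100},{"translation":[0,0,-0.6],"twist":0,"claw":100},{"translation":[0,0,-0.6],"twist":0,"claw":100},{"translation":[0,0,0],"twist":0,"claw":100},{"translation":[0,0,0],"twist":0,"claw":100}]'; python3 - <<'E'
from h import *
s=snap('wrist');save(s,'w9.png',f=1.25)
for l,c in (('redpot','wrist'),('redpot','scene'),('beaker','scene'),('bottle','scene')):
    s=snap(c);print(l,c,[np.round(world(s,*d['location'],0)[:2],3).tolist() for d in r.spot_point(l,c)][:3])
E
```

```text
clock: 28.4
tool_pos: [0.5459, -0.3191, 0.0593]
eef_rot: [0.993, -0.121, 0.0, 0.0]
contact_force: [-0.1, -0.3, 0.1]
opening: 1.001
clock: 29.32
tool_pos: [0.5465, -0.3195, 0.2533]
eef_rot: [0.993, -0.121, 0.002, 0.001]
contact_force: [-0.8, 0.3, -0.8]
opening: 1.0
redpot wrist []
redpot scene [[0.707, -0.053]]
beaker scene [[0.715, -0.053]]
bottle scene [[0.381, 0.32], [0.547, 0.38], [0.551, 0.183]]
```

View pics/w9.png

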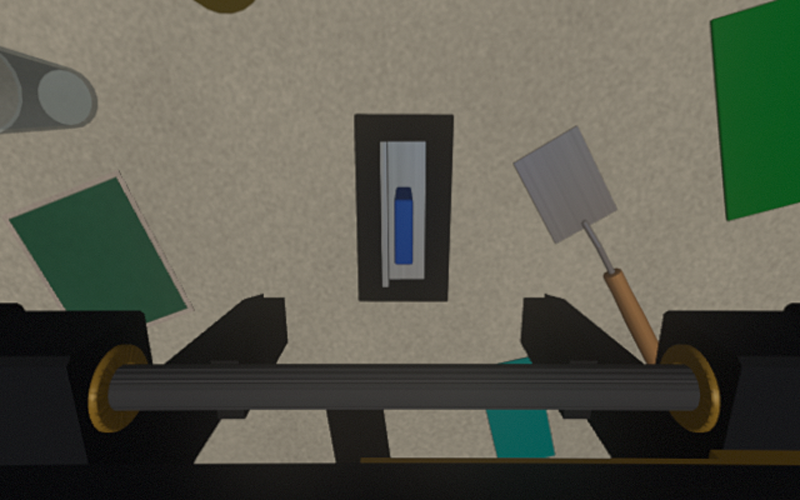

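The pusher stands upright in the middle of its mat, (357,115)-(450,300), and the gripper is clear. The red pot was missed by the detector, so I'll check it by colour before handing in.

```bash
python3 - <<'E'
from h import *
s=snap('top');im=s['img'].astype(int);m=((im[...,0]>120)&(im[...,1]<80)&(im[...,2]<80)).astype(np.uint8)
n,L,S,C=cv2.connectedComponentsWithStats(m)
print([(np.round(world(s,C[i][1],C[i][0],.044)[:2],3).tolist(),int(S[i,4])) for i in range(1,n) if S[i,4]>8])
b=cv2.imread('pics/top0.png');b=cv2.resize(b,(640,400))[...,::-1].astype(int)
m=((b[...,0]>120)&(b[...,1]<80)&(b[...,2]<80)).astype(np.uint8);n,L,S,C=cv2.connectedComponentsWithStats(m)
print('before',[(np.round(world(s,C[i][1],C[i][0],.044)[:2],3).tolist(),int(S[i,4])) for i in range(1,n) if S[i,4]>8])
print('pots top',[np.round(world(s,*d['location'],0)[:2],3).tolist() for d in r.spot_point('pot0','top')])
print(r.finish_job(), r.get_state()['clock'])
E
```

```text
[([0.923, 0.067], 9), ([0.926, 0.019], 10), ([0.923, -0.056], 11), ([0.878, 0.063], 29), ([0.885, -0.018], 17), ([0.884, -0.058], 15), ([0.436, -0.084], 42), ([0.393, 0.348], 36)]
before [([0.923, 0.064], 23), ([0.925, -0.058], 17), ([0.887, -0.018], 222), ([0.922, -0.018], 18), ([0.437, -0.085], 43), ([0.393, 0.348], 28)]
pots top [[0.537, 0.18], [0.481, 0.145], [0.6, 0.15], [0.536, 0.159], [0.571, 0.146]]
the job is handed in; nothing more can be done
the job is handed in; nothing more can be done
```

The job is handed in, and my last checks showed it done as asked; no verdict was reported. The clock was at about 30 s of the 72 s allowed.

- **Push and press:** I pushed the five white-capped pots into the bay with the blade and pressed them against the yellow backstop. The wrist force read 14.7 to 16.3 N for about 1.3 s. The highest sampled reading was 16.3 N, but I only read it at the end of each move.
- **Pots:** after drawing the pusher out, all five stood upright inside the bay. The wrist picture put their centres at bay x = 64 to 92 mm and y = -49 to 58 mm.
- **Pusher:** it stands upright in the middle of the black mat, released, with the gripper lifted clear.
- **Things to leave alone:** by camera, the red pot was within about 1 mm of where it started. The beaker and bottles were unchanged to within the detectors' few millimetres of error.
- **Checks that disagreed:**
  - The detector missed the red pot in the last pictures, so I checked it by its cap colour.
  - The scene camera's pot positions scattered by about 10 mm.
  - One pot detection in the final top view looks misplaced, since two of the five points are too close together to be separate pots.

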